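# Hold a maple block in the corner of the cut-off board for sawing

### The job

The maple block is to be sawn to length on the cut-off board. Swing the board's flip stop fully down, then pick up the block, lay it flat on the board and press it into the corner, its long side flat along the aluminium fence and its end against the stop's steel pad, and finish while still gripping it and pressing it against both with a steady, moderate hand push, ready for the saw. Leave the other things on the bench where they are.

Things in the scene. Friction and masses are not known exactly. Their poses are not given: they have to be found in the camera images.
- block_center (a point): Centre (half-way up) of the block of orange-brown maple, a loose plain rectangular bar 45 x 150 x 26 mm (x, y, z), 0.1 to 0.18 kg, lying flat on the open front of the bench, left of the cut-off board (similar blocks at the far right end of the bench are not meant). Its y axis runs along its length, z is up. Best gripped near the middle across the 45 mm width.
- maple_block: The same maple block; origin at the centre of its underside. Mind what stands round it (world frame): red vice from y = 0.11 m leftwards, up to z = 0.27; side of the guitar overhanging from x = 0.51 m, z = 0.16 to 0.27, for y below -0.03; black support block from x = 0.51 m for y below -0.17, up to z = 0.15. Travel above z = 0.28 or keep near the bench's front edge (x = 0.37).
- cutoff_board: Cut-off board, fixed: plywood bed on a thin mat, upper face 14 mm above the bench, x -30 to +51 mm, y -100 to +100 mm. Origin on the bench under it; x points away from the robot to the fence, y left along the fence, z up. Saw kerf (dark line) at y = -50 mm. The block belongs with its length along this y (either way round), its centre at x = 2.5 mm when it touches the fence.
- fence: Fence: low smooth aluminium T-track fixed on the far side of the bed; origin and axes as the board's. x = 25 (face towards the robot) to 51 mm, z = 14 to 22 mm, whole length. It is only 8 mm higher than the bed and the block 26 mm, so a gripper finger fits behind the block above the fence if its tip stays over 8 mm above the bed.
- fence_face (a point): Middle of the fence's face that looks towards the robot, half-way up, 18 mm above the bench; axes as the board's.
- stop_pivot (a point): Middle of the flip stop's hinge, 38 mm above the bench, over the left part of the fence (x = 32 mm in the board's frame); axes as the board's. Its red carrier with a black knob is clamped on the fence, 42 mm wide along it, reaching 19 mm behind and 8 mm above the hinge. Its place along the fence varies.
- stop_arm (a joint): Flip stop's hinge, axis along the fence: 0 = fully down, arm level, pointing from the hinge towards the robot over the bed; grows as the arm swings up; limit 1.25 (tip high, still leaning a little towards the robot). Starts raised (0.8 to 1.2). Friction of 0.03 N m (under 1 N at the tip) holds it where it is left.
- stop_tip (a point): Middle of the orange thumb tab at the end of the flip stop's aluminium arm, 66 mm from the hinge. The arm is 16 mm wide along the fence, 8 mm thick, and ends 73 mm from the hinge. Axes: x from tab to hinge, y along the fence, z out of the side that is uppermost when down.
- stop_carrier: The flip stop as a whole; origin 16 mm below and 6 mm behind the hinge, axes as the board's. On the right-hand side of its arm sits a smooth flat steel pad; its face looks right along the fence, 14 mm right of the hinge's middle. With the arm down it covers x = -25 to +17 mm in the board's frame, 17 to 42 mm above the bench. The block's left end meets it, the block's centre then 89 mm right of the hinge's middle.
- wax_tin: round orange-lidded tin, 66 mm across, 25 mm high; a bystander, to be left alone; origin at the centre of its underside.
- solvent: white bottle with an orange cap, 42 mm across, 121 mm high; a bystander, to be left alone; origin at the centre of its underside.
- hex_keys: orange fold-out hex key set, 26x85x22 mm; a bystander, to be left alone; origin at the centre of its underside.
- side_cutters: red-handled end nippers, 52x140x14 mm; a bystander, to be left alone; origin at the centre of its underside.
- pencil: green carpenter's pencil, 12x147x8 mm; a bystander, to be left alone; origin at the centre of its underside.

How it is judged:
By the outcome, as a careful person would: the job done as asked, in the order asked, and still so for the second after the job is handed in, while the arm keeps its last pose, push and grip.
It also fails if it takes over 64 s, if anything falls off the work surface, if the arm or the gripper's body presses on something with over 40 N, if the wrist force passes 120 N, or if a joint passes its speed limit or range.

### The arm

A 6-joint arm with a two-finger parallel gripper is mounted at the origin on a cart in front of the work surface, level with it; the furniture and walls round the work are solid. World frame = base frame: x ahead of the robot, y to its left, z up, the work surface at z = 0. Lengths are in m, angles in degrees, forces in N, time in s.
With the tool pointing down it reaches from about 0.375 to 0.9 m from the base axis. Payload 3.1 kg.
Tool frame: the origin (TCP) lies on the centre line of the jaws, within the pads' length; the fingertips stand 25 mm ahead of it and the grasp point (between the pads) lies 6 mm ahead of it; z points along the fingers, y is the line along which they close (so a half turn about z gives the same grasp; the last joint's range is limited). The gripper opens to 87 mm and grips with 3 to 60 N. Pads are 19 mm wide; open, the fingers measure 117 mm over their backs; the gripper's body (75 mm by 190 mm) begins 51 mm behind the grasp point.
Start: joints at [-86.889, 30.224, 82.088, -0, 67.689, -10.227], TCP at [0.144, -0.608, 0.248] pointing down, gripper open.
Joint ranges: [-176.69, 176.69], [-43.24, 126.21], [12.49, 139.97], [-82, 262], [0, 151.66], [-163.58, 163.58]. Speed limits (degrees/s): [159.86, 159.86, 180, 180, 180, 180].

### API

Orientations are given as a 3x3 rotation matrix whose columns are the frame's x, y, z axes.
In Python, from rig import * gives the robot as it stands.
- The arm moves only by the tool step_arm, never from a script. Its argument "steps" is a list of rows, each a list of 7 numbers: the shift along the tool's x, y, z normalised to -1 to 1, where 1 is 0.3 m, then the turn, a rotation vector about the tool's x, y, z normalised to -1 to 1, where 1 is 45 degrees, then the gripper's target within -1 to 1 (shut at 1, half-way at 0, fully open at -1). A call has 1 to 8 rows; each row is the pose to reach, as a shift and turn from the pose commanded when the call began, along the tool's axes at that moment; what a row does not reach only later rows make up. A row lasts 1/12 s, in which the tool goes at most 41.7 mm and 7.16 degrees, less where a joint would pass 70% of its speed; a pose out of reach is approached as far as the arm can. A call with a number of a shift or a turn outside -1 to 1 is refused whole. A call with a gripper value outside its range is refused whole. The fingers move at their own pace and stop on an object; the grip force is fixed at half the most. Time passes only in rows, so rows that repeat a pose let the fingers close. It gives the time, the measured TCP pose, the force, the opening and the grip force at its end, in the units of the state.
- read_state(): the state, without advancing time (a new reading comes with each control period).
- capture(name): name is "scene" or "top" or "wrist"; returns a dict with "image" (480x640x3 uint8, red, green, blue), "vertical_fov" (degrees; the focal length in pixels is half the picture's height over the tangent of half this angle, whatever the lens; pixels are square), "cx", "cy" (the principal point, pixels), "k1" (the pictures are not rectified: a ray, as slopes to the right and down, at radius r is drawn at 1 + k1 r^2 times it, then the intrinsics apply), "world_from_camera" (4x4, takes a point from camera to world coordinates); the wrist camera has in their place "T_tool_cam" (4x4, takes a point from camera to tool coordinates, whose origin is the TCP and whose axes are the flange's). Camera axes: x right, y down, z forward; pixel columns grow to the right and rows downward; lengths in m; the calibration is good to about 2 mm. A picture is of the moment at which its call begins: read the wrist's pose just before it. There is no depth.
- hand_in(): hands the job in; it is judged then, once.
The state is a dict: "time_s": time; "joint_positions": joint angles; "qvel": joint speeds; "tau": joint torques, N m; "position": TCP position; "tcp_rot": TCP orientation; "force": force on the tool from outside, world axes, zero at the start; "moment": the same for the moment, N m; "opening": opening from 0.0 (shut) to 1.0 (fully open); "grasp_force": force on a finger pad.
Only numpy, scipy, OpenCV 4.12 (cv2) and the standard library are available. Lean on these libraries where they do the work, as an engineer would, in place of code of your own. Each camera call takes 0.05 s, during which the arm holds its last target. There are 200 camera calls.

## Working session

There is one attempt and no reset: what is moved stays moved. The work goes in short steps, Python scripts to look and compute and a tool call to move; the robot and the scene stay as the last step left them, time stands still between calls to the robot, and variables do not carry over. Pictures are saved under pics/ and viewed, at most 10 in all, crops included, and the job is handed in when it is done.

Besides the shell and the picture viewer there is one more tool, called after "Request:" in YAML: its name, and indented under it one key for each argument. step_arm: Moves the arm, as the interface text tells. Scaled input: -1 to 1 covers 0.3 m each way for a shift and 45 degrees each way for a turn. Its arguments: {"type":"object","properties":{"steps":{"type":"array"}},"required":["steps"]}

```bash
mkdir -p pics; ls
cat > h.py <<'E'
from rig import *
import numpy as np, cv2
def cap(n):
    s=read_state(); c=capture(n); im=c["image"]
    f=im.shape[0]/2/np.tan(np.radians(c["vertical_fov"])/2)
    if "world_from_camera" in c: T=np.array(c["world_from_camera"])
    else:
        W=np.eye(4);W[:3,:3]=np.array(s["tcp_rot"]);W[:3,3]=s["position"];T=W@np.array(c["T_tool_cam"])
    return dict(im=im,f=f,cx=c["cx"],cy=c["cy"],k=c["k1"],T=T)
def ray(c,u,v):
    K=np.array([[c["f"],0,c["cx"]],[0,c["f"],c["cy"]],[0,0,1.]])
    d=cv2.undistortPoints(np.array([[[u,v]]],float),K,np.array([c["k"],0,0,0,0.]))[0,0]
    # k applies to undistorted slopes: same as OpenCV k1
    return c["T"][:3,3],c["T"][:3,:3]@np.array([d[0],d[1],1])
def plane(c,u,v,z):
    o,d=ray(c,u,v); return o+d*(z-o[2])/d[2]
def tri(*r):
    A=np.zeros((3,3));b=np.zeros(3)
    for o,d in r:
        d=d/np.linalg.norm(d);P=np.eye(3)-np.outer(d,d);A+=P;b+=P@o
    p=np.linalg.solve(A,b)
    return p,[np.linalg.norm((np.eye(3)-np.outer(d,d)/(d@d))@(p-o)) for o,d in r]
def proj(c,p):
    q=np.linalg.inv(c["T"])@np.append(p,1);s=q[:2]/q[2];s=s*(1+c["k"]*(s@s));return s*c["f"]+[c["cx"],c["cy"]]
def save(c,n): cv2.imwrite(f"pics/{n}.png",c["im"][:,:,::-1])
E
python3 - <<'E'
from h import *
import pickle
for n in("scene","top"):
    c=cap(n);save(c,n+"0");pickle.dump(c,open(n+"0.pkl","wb"));print(n,c["f"],c["k"],c["T"].round(3).tolist())
s=read_state();print(s)
E
```

```text
pics
scene 556.9076465652595 -0.00513365543020655 [[-0.595, -0.438, 0.674, -0.571], [-0.804, 0.309, -0.509, 0.759], [0.015, -0.844, -0.536, 0.937], [0.0, 0.0, 0.0, 1.0]]
top 557.4051273254245 -0.09861422097568304 [[0.001, -0.998, 0.058, 0.425], [-1.0, -0.0, 0.012, -0.081], [-0.012, -0.058, -0.998, 1.661], [0.0, 0.0, 0.0, 1.0]]
{'time_s': 0.1, 'joint_positions': array([-8.68894895e+01,  3.02708817e+01,  8.21501713e+01, -6.93761764e-04,
        6.76900720e+01, -1.02298058e+01]), 'qvel': array([-0.03670123, -0.0724216 , -0.11655033,  0.00175138, -0.06190435,
        0.05675346]), 'tau': array([-3.85017538e-04, -4.40985096e+01, -1.77150536e+01,  6.34726952e-02,
        5.34169714e-02, -4.42742112e-05]), 'position': array([ 0.14417359, -0.60750303,  0.24669277]), 'tcp_rot': array([[ 9.73015713e-01,  2.30738831e-01, -1.16426556e-04],
       [ 2.30738619e-01, -9.73013844e-01,  1.93603291e-03],
       [ 3.33433318e-04, -1.91065454e-03, -9.99998119e-01]]), 'force': array([-0.37553697,  0.69538305,  0.18775331]), 'moment': array([-0.03753567, -0.01763277, -0.03261797]), 'grasp_force': 0.0, 'opening': 0.9974647397121087}
```

View pics/top0.png

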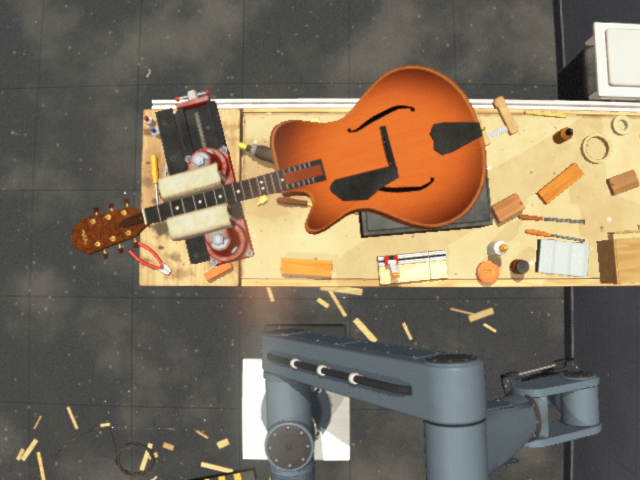

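View pics/scene0.png

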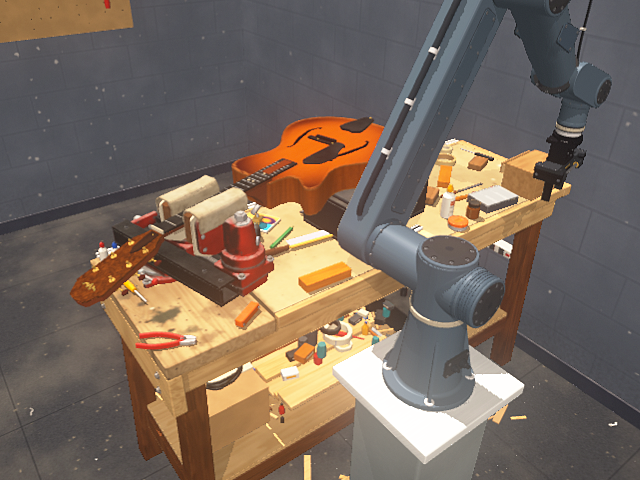

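The top view shows the block at about (306,267), the board from x=377 to 447 at row 267, and the red stop at (390,265). The scene view shows the block at (325,276), but the arm hides the board there.

Run:
```python
from h import *
import pickle
T=pickle.load(open("top0.pkl","rb"));S=pickle.load(open("scene0.pkl","rb"))
for c,(u0,u1,v0,v1) in((T,(265,345,250,283)),(S,(290,360,255,298))):
    hsv=cv2.cvtColor(c["im"],cv2.COLOR_RGB2HSV);m=cv2.inRange(hsv,(5,170,120),(17,255,255))
    k=np.zeros_like(m);k[v0:v1,u0:u1]=m[v0:v1,u0:u1]
    cn=max(cv2.findContours(k,0,2)[0],key=cv2.contourArea);r=cv2.minAreaRect(cn)
    print(r,cv2.approxPolyDP(cn,2.5,True)[:,0].tolist())
    c["r"]=r
    if c is T:
        print([plane(T,u,v,.026).round(4).tolist() for u,v in cv2.boxPoints(r)],plane(T,*r[0],.026))
for u,v in((377,257),(447,250),(447,280),(377,286),(390,265)):print(u,v,plane(T,u,v,.014).round(3))
# camera geometry of wrist
c=capture("wrist");print(np.array(c["T_tool_cam"]).round(3).tolist(),c["vertical_fov"])
big=cv2.resize(T["im"][235:295,260:460],None,fx=4,fy=4,interpolation=cv2.INTER_CUBIC)
cv2.imwrite("pics/c1.png",big[:,:,::-1])
```

```text
((306.5, 266.0), (10.0, 49.0), 90.0) [[282, 268], [293, 271], [289, 264], [296, 263], [330, 270], [331, 264], [284, 261], [286, 266]]
[[0.4389, 0.0416, 0.026], [0.4391, -0.1022, 0.026], [0.4098, -0.1022, 0.026], [0.4096, 0.0414, 0.026]] [ 0.4243593  -0.03039092  0.026     ]
((325.2687683105469, 280.6853332519531), (14.77327823638916, 52.87067794799805), 79.59229278564453) [[350, 269], [307, 285], [299, 278], [299, 284], [310, 291], [349, 276]]
377 257 [ 0.451 -0.238  0.014]
447 250 [ 0.472 -0.446  0.014]
447 280 [ 0.383 -0.445  0.014]
377 286 [ 0.366 -0.238  0.014]
390 265 [ 0.427 -0.277  0.014]
[[-0.0, -0.969, -0.248, 0.067], [1.0, -0.0, -0.0, -0.001], [0.0, -0.248, 0.969, -0.137], [0.0, 0.0, 0.0, 1.0]] 59.93556895640046
```

View pics/c1.png

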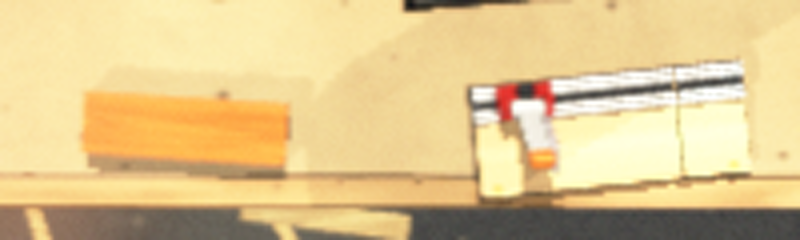

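Request:
step_arm:
  steps:
    - [0.95, -0.7, -0.18, 0, 0, 0, 1]
    - [0.95, -0.7, -0.18, 0, 0, 0, 1]
    - [0.95, -0.7, -0.18, 0, 0, 0, 1]
    - [0.95, -0.7, -0.18, 0, 0, 0, 1]
    - [0.95, -0.7, -0.18, 0, 0, 0, 1]
    - [0.95, -0.7, -0.18, 0, 0, 0, 1]
    - [0.95, -0.7, -0.18, 0, 0, 0, 1]
    - [0.95, -0.7, -0.18, 0, 0, 0, 1]

```text
time_s: 0.82
position: [0.358, -0.3548, 0.298]
tcp_rot: [[0.973, 0.23, -0.0], [0.23, -0.973, 0.0], [-0.0, -0.0, -1.0]]
force: [1.6, -0.2, -1.0]
opening: 0.479
grasp_force: 0.0
```

Request:
step_arm:
  steps:
    - [0, 0, 0, 0, 0, 0, 1]
    - [0, 0, 0, 0, 0, 0, 1]
    - [0, 0, 0, 0, 0, 0, 1]

```text
time_s: 1.07
position: [0.3572, -0.3568, 0.2978]
tcp_rot: [[0.973, 0.232, -0.0], [0.232, -0.973, -0.001], [-0.001, 0.001, -1.0]]
force: [0.5, 0.4, -0.1]
opening: 0.252
grasp_force: 0.0
```

Run:
```python
from h import *
import pickle
s=read_state();print(s["time_s"],s["position"],s["qvel"].max(),s["joint_positions"])
c=cap("wrist");save(c,"w1");pickle.dump(c,open("w1.pkl","wb"))
```

```text
1.0667 [ 0.3572333  -0.35684212  0.2977581 ] 0.6605889745953074 [-5.76466424e+01  1.73906966e+01  9.54323410e+01 -4.04466346e-02
  6.71571323e+01  1.89699928e+01]
```

View pics/w1.png

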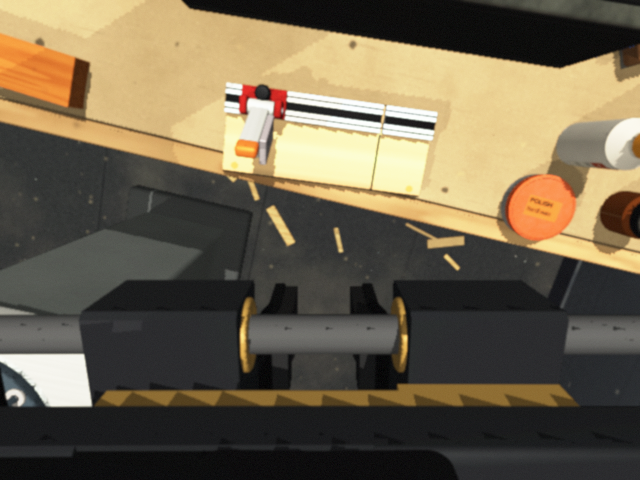

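The wrist view shows the board with its left end at (225,85)-(222,172), the fence along (228,85)→(437,112), the stop's knob at (262,92) and the orange tab at (247,148). The kerf is at (380,110). The block's right end is at (75,85). I'll take a second view from further left.

Request:
step_arm:
  steps:
    - [0.1, -0.42, -0.1, 0, 0, 0, 1]
    - [0.1, -0.42, -0.1, 0, 0, 0, 1]
    - [0.1, -0.42, -0.1, 0, 0, 0, 1]
    - [0.1, -0.42, -0.1, 0, 0, 0, 1]
    - [0.1, -0.42, -0.1, 0, 0, 0, 1]
    - [0.1, -0.42, -0.1, 0, 0, 0, 1]

```text
time_s: 1.62
position: [0.3573, -0.2288, 0.328]
tcp_rot: [[0.973, 0.23, 0.001], [0.23, -0.973, -0.002], [0.0, 0.002, -1.0]]
force: [0.6, -0.3, 0.2]
opening: 0.008
grasp_force: 0.0
```

Run:
```python
from h import *
import pickle
s=read_state();print(s["time_s"],s["position"],s["qvel"].max())
c=cap("wrist");save(c,"w2");pickle.dump(c,open("w2.pkl","wb"))
w=pickle.load(open("w1.pkl","rb"))
a=cv2.resize(w["im"][70:205,200:450],(800,432),interpolation=cv2.INTER_CUBIC)  # x3.2
cv2.imwrite("pics/w1c.png",a[:,:,::-1])
```

```text
1.6167 [ 0.35731941 -0.2288099   0.32796236] 1.4396546981792246
```

View pics/w2.png

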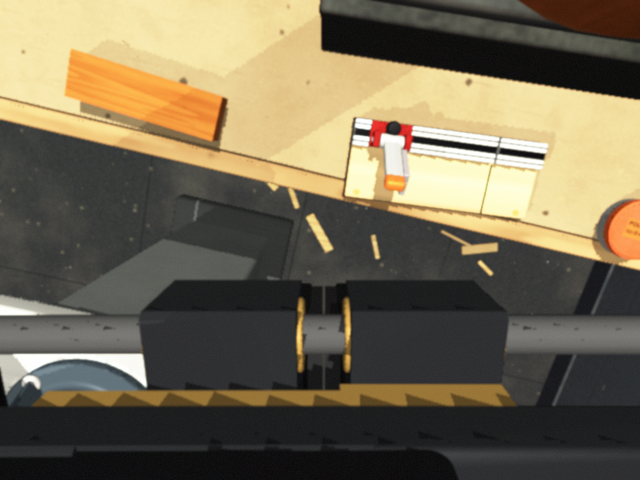

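View pics/w1c.png

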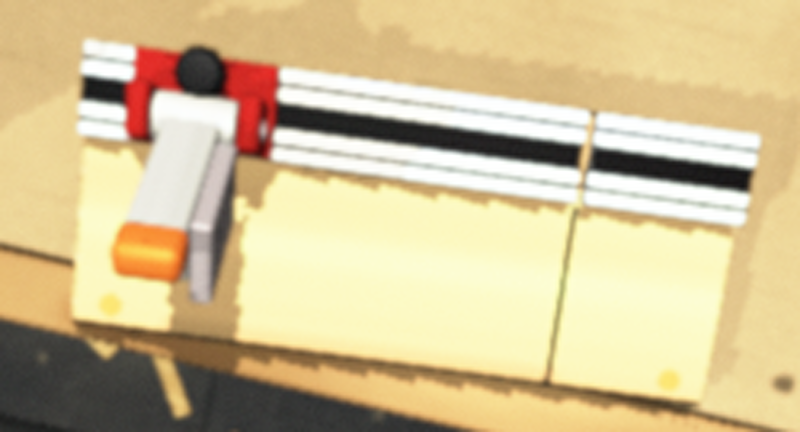

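The views show the block (top face about (72,52)–(222,130) in w2) and the board with fence, with the stop raised at (395,140–190). The w1 crop gives the fence's near edge as (80,135)→(743,225) in crop pixels, with the kerf at (580,200).

```bash
cat > m.py <<'E'
from h import *
import pickle
W=[pickle.load(open(f"w{i}.pkl","rb")) for i in(1,2)]
def comp(m,roi):
    u0,u1,v0,v1=roi;k=np.zeros_like(m);k[v0:v1,u0:u1]=m[v0:v1,u0:u1]
    return max(cv2.findContours(k,0,1)[0],key=cv2.contourArea)
rois=[((215,445,75,150),(230,262,130,160),(235,292,80,122)),((345,555,110,175),(380,410,172,195),(366,415,115,152))]
F=[];Tb=[];R=[]
for c,(rf,rt,rr) in zip(W,rois):
    hsv=cv2.cvtColor(c["im"],cv2.COLOR_RGB2HSV)
    m=cv2.inRange(hsv,(0,0,190),(180,30,255));m=cv2.morphologyEx(m,cv2.MORPH_CLOSE,np.ones((15,15)))
    cn=comp(m,rf);r=cv2.minAreaRect(cn);print("fence",r,cv2.boxPoints(r).round(1).tolist());F.append(cv2.boxPoints(r))
    cn=comp(cv2.inRange(hsv,(5,150,120),(20,255,255)),rt);M=cv2.moments(cn);Tb.append((M["m10"]/M["m00"],M["m01"]/M["m00"]))
    cn=comp(cv2.morphologyEx(cv2.inRange(hsv,(170,150,60),(180,255,255))|cv2.inRange(hsv,(0,190,60),(4,255,255)),cv2.MORPH_CLOSE,np.ones((25,25))),rr);r=cv2.minAreaRect(cn);R.append(r);print("red",r)
print("tab",Tb,tri(*[ray(c,*p) for c,p in zip(W,Tb)]))
def srt(b): # order corners: NL, NR, FR, FL (near=larger v)
    b=sorted(b.tolist(),key=lambda p:p[0]);L=sorted(b[:2],key=lambda p:-p[1]);Rr=sorted(b[2:],key=lambda p:-p[1]);return [L[0],Rr[0],Rr[1],L[1]]
for i,n in enumerate(("NL","NR","FR","FL")):
    ps=[srt(f)[i] for f in F]
    p,e=tri(*[ray(c,*q) for c,q in zip(W,ps)]);print(n,p.round(4),np.round(e,4),[plane(c,*q,.022).round(4).tolist() for c,q in zip(W,ps)])
print("red z=.03",[plane(c,*r[0],.03).round(4) for c,r in zip(W,R)])
# block
for c,roi in((W[1],(50,240,30,150)),):
    hsv=cv2.cvtColor(c["im"],cv2.COLOR_RGB2HSV);m=cv2.inRange(hsv,(5,150,150),(18,255,255));cn=comp(m,roi)
    r=cv2.minAreaRect(cn);print("block",r,cv2.approxPolyDP(cn,4,True)[:,0].tolist())
    for z in(.026,):
        P=np.array([plane(c,*q,z) for q in cv2.boxPoints(r)]);print(P.round(4).tolist(),P.mean(0),np.linalg.norm(np.diff(P,axis=0),axis=1))
E
python3 m.py
```

```text
fence ((327.62554931640625, 127.13363647460938), (213.1599884033203, 61.6842041015625), 7.800187587738037) [[217.8000030517578, 143.1999969482422], [226.1999969482422, 82.0999984741211], [437.3999938964844, 111.0], [429.0, 172.1999969482422]]
red ((262.4486389160156, 101.34230041503906), (47.66673278808594, 27.146303176879883), 8.530765533447266)
fence ((447.9208984375, 155.5801239013672), (193.75233459472656, 51.25294876098633), 7.765166282653809) [[348.5, 167.89999389648438], [355.3999938964844, 117.0999984741211], [547.4000244140625, 143.3000030517578], [540.4000244140625, 194.10000610351562]]
red ((391.0684814453125, 134.8493194580078), (42.71139144897461, 24.600927352905273), 6.009006023406982)
tab [(246.38148742643122, 148.46174424826108), (393.87307692307695, 182.64935897435896)] (array([ 0.4024772 , -0.28192757,  0.09291937]), [np.float64(0.00013928021081550859), np.float64(0.00013928021081564083)])
NL [ 0.4001 -0.2443  0.0309] [0.0027 0.0027] [[0.3969, -0.2423, 0.022], [0.4024, -0.2448, 0.022]]
NR [ 0.4201 -0.4454  0.0306] [0.0023 0.0023] [[0.4176, -0.4478, 0.022], [0.4224, -0.4499, 0.022]]
FR [ 0.4738 -0.4392  0.0201] [0.0003 0.0003] [[0.4739, -0.4388, 0.022], [0.4734, -0.4382, 0.022]]
FL [ 0.4534 -0.2395  0.0177] [0.0001 0.0001] [[0.453, -0.2405, 0.022], [0.4532, -0.2392, 0.022]]
red z=.03 [array([ 0.4438, -0.2777,  0.03  ]), array([ 0.4443, -0.278 ,  0.03  ])]
block ((141.52227783203125, 95.0489273071289), (161.3332061767578, 47.47563552856445), 17.140350341796875) [[71, 50], [66, 95], [212, 140], [222, 97]]
[[0.406, 0.0535, 0.026], [0.4507, 0.0434, 0.026], [0.4425, -0.1084, 0.026], [0.3961, -0.102, 0.026]] [ 0.42383328 -0.02836938  0.026     ] [0.0458818  0.15204601 0.04681433]
```

Request:
step_arm:
  steps:
    - [0, 0, 0, 0, 0, -1, 1]
    - [0, 0, 0, 0, 0, -1, 1]
    - [0, 0, 0, 0, 0, -1, 1]
    - [0, 0, 0, 0, 0, -1, 1]
    - [0, 0, 0, 0, 0, -1, 1]
    - [0, 0, 0, 0, 0, -1, 1]
    - [0, 0, 0, 0, 0, -1, 1]

```text
time_s: 2.25
position: [0.3574, -0.2296, 0.3272]
tcp_rot: [[0.523, 0.852, -0.001], [0.852, -0.523, 0.0], [-0.0, -0.001, -1.0]]
force: [-0.4, -0.3, -0.8]
opening: 0.002
grasp_force: 0.0
```

Request:
step_arm:
  steps:
    - [0, 0, 0, 0, 0, -1, 1]
    - [0, 0, 0, 0, 0, -1, 1]
    - [0, 0, 0, 0, 0, -1, 1]
    - [0, 0, 0, 0, 0, -1, 1]
    - [0, 0, 0, 0, 0, -1, 1]
    - [0, 0, 0, 0, 0, -1, 1]
    - [0, 0, 0, 0, 0, -1, 1]

```text
time_s: 2.83
position: [0.3574, -0.2297, 0.3272]
tcp_rot: [[-0.233, 0.973, -0.001], [0.973, 0.233, -0.0], [0.0, -0.001, -1.0]]
force: [-1.1, -0.6, -0.5]
opening: 0.005
grasp_force: 0.0
```

Request:
step_arm:
  steps:
    - [0, 0, 0, 0, 0, -1, 1]
    - [0, 0, 0, 0, 0, -1, 1]
    - [0, 0, 0, 0, 0, -1, 1]
    - [0, 0, 0, 0, 0, -1, 1]
    - [0, 0, 0, 0, 0, -1, 1]
    - [0, 0, 0, 0, 0, -1, 1]
    - [0, 0, 0, 0, 0, -1, 1]

```text
time_s: 3.42
position: [0.3574, -0.2297, 0.3272]
tcp_rot: [[-0.852, 0.523, -0.001], [0.523, 0.852, -0.0], [0.0, -0.0, -1.0]]
force: [-0.5, -0.5, 0.0]
opening: 0.006
grasp_force: 0.0
```

Request:
step_arm:
  steps:
    - [0, 0, 0, 0, 0, -0.835, 1]
    - [0, 0, 0, 0, 0, -0.835, 1]
    - [0, 0, 0, 0, 0, -0.835, 1]
    - [0, 0, 0, 0, 0, -0.835, 1]
    - [0, 0, 0, 0, 0, -0.835, 1]
    - [0, 0, 0, 0, 0, -0.835, 1]
    - [0, 0, 0, 0, 0, -0.835, 1]

```text
time_s: 4.0
position: [0.3574, -0.2295, 0.3272]
tcp_rot: [[-0.995, -0.101, -0.001], [-0.101, 0.995, 0.0], [0.001, 0.0, -1.0]]
force: [-0.9, -0.1, -0.0]
opening: 0.007
grasp_force: 0.0
```

```bash
cat > b.py <<'E'
from h import *
import pickle
O=np.array([.4128,-.3447]);th=np.radians(5.88);ex=np.array([np.cos(th),np.sin(th)]);ey=np.array([-ex[1],ex[0]])
def w(bx,by): return O+bx/1e3*ex+by/1e3*ey
def bo(p): d=np.array(p)[:2]-O;return np.array([d@ex,d@ey])*1e3
def shift(pts):  # world xyz list -> tool units from current pose
    s=read_state();R=np.array(s["tcp_rot"])
    for p in pts: print(np.round(R.T@(np.array(p)-s["position"])/.3,3).tolist())
    return s
E
python3 - <<'E'
from b import *
W=[pickle.load(open(f"w{i}.pkl","rb")) for i in(1,2)]
print("near edge",[bo(plane(W[0],u,v,.022)).round(1) for u,v in((225,112.2),(432.2,140.3))],"kerf",bo(plane(W[0],200+580/3.2,70+200/3.2,.018)))
print("block corner",tri(ray(W[1],222,97),ray(W[0],89,63)))
s=shift([(*w(25,63.3),.160),(*w(24,63.3),.113)])
print(s["position"],s["tcp_rot"],s["joint_positions"],s["time_s"])
E
```

```text
near edge [array([23.9, 98.7]), array([  24.3, -100.2])] kerf [ 25.18622884 -51.07658563]
block corner (array([ 0.44200398, -0.09463578, -0.01673614]), [np.float64(0.0006687296453804304), np.float64(0.0006687296453802778)])
[-0.228, -0.19, 0.557]
[-0.225, -0.19, 0.714]
[ 0.35742813 -0.22945769  0.32722249] [[-9.94907595e-01 -1.00789629e-01 -5.72546593e-04]
 [-1.00789658e-01  9.94907757e-01  2.17329358e-05]
 [ 5.67440591e-04  7.93290381e-05 -9.99999836e-01]] [-4.78324358e+01  8.43864935e+00  1.02783131e+02 -2.51823508e-02
  6.88011661e+01 -1.43607969e+02] 4.0
```

Request:
step_arm:
  steps:
    - [-0.228, -0.19, 0.1, 0, 0, 0, 1]
    - [-0.228, -0.19, 0.1, 0, 0, 0, 1]
    - [-0.228, -0.19, 0.1, 0, 0, 0, 1]
    - [-0.228, -0.19, 0.55, 0, 0, 0, 1]
    - [-0.228, -0.19, 0.55, 0, 0, 0, 1]
    - [-0.228, -0.19, 0.55, 0, 0, 0, 1]
    - [-0.228, -0.19, 0.55, 0, 0, 0, 1]
    - [-0.228, -0.19, 0.55, 0, 0, 0, 1]

```text
time_s: 4.67
position: [0.4293, -0.2761, 0.1596]
tcp_rot: [[-0.995, -0.101, -0.006], [-0.101, 0.995, 0.006], [0.006, 0.007, -1.0]]
force: [-0.7, -0.3, -0.0]
opening: 0.003
grasp_force: 0.0
```

Run:
```python
from b import *
pts=[(*w(24,63.3),.113)]
for a in (.9,.75,.6,.45,.3,.15,0): pts.append((*w(41.5-60*np.cos(a)+4*np.sin(a),63.3),.063+(60*np.sin(a)+4*np.cos(a))/1e3))
s=shift(pts);print(s["position"],bo(s["position"]),s["force"],s["time_s"])
```

```text
[-0.003, -0.012, 0.155]
[0.053, -0.012, 0.157]
[0.076, -0.012, 0.176]
[0.096, -0.012, 0.198]
[0.113, -0.012, 0.223]
[0.126, -0.013, 0.251]
[0.134, -0.013, 0.28]
[0.138, -0.013, 0.309]
[ 0.42932393 -0.2761294   0.159576  ] [23.4617259  66.51702871] [-0.68177979 -0.2800816  -0.0272048 ] 4.6667
```

Request:
step_arm:
  steps:
    - [0.003, 0, 0.08, 0, 0, 0, 1]
    - [0.003, 0, 0.16, 0, 0, 0, 1]
    - [0.003, 0, 0.16, 0, 0, 0, 1]
    - [0.03, 0, 0.16, 0, 0, 0, 1]
    - [0.06, 0, 0.165, 0, 0, 0, 1]
    - [0.08, 0, 0.182, 0, 0, 0, 1]

```text
time_s: 5.17
position: [0.4076, -0.2807, 0.1106]
tcp_rot: [[-0.995, -0.103, 0.003], [-0.103, 0.995, -0.004], [-0.003, -0.004, -1.0]]
force: [-0.0, -0.8, 1.0]
opening: 0.003
grasp_force: 0.2
```

Run:
```python
from b import *
pts=[]
for a in (.45,.3,.15,0): pts.append((*w(41.5-60*np.cos(a)+4*np.sin(a),63.3),.063+(60*np.sin(a)+4*np.cos(a))/1e3))
s=shift(pts);print(s["position"],bo(s["position"]),s["force"],s["time_s"])
```

```text
[0.041, -0.003, 0.059]
[0.054, -0.002, 0.087]
[0.062, -0.002, 0.115]
[0.067, -0.002, 0.145]
[ 0.40759122 -0.28074734  0.11056659] [ 1.37027306 64.14979384] [-0.01121815 -0.76356726  1.02967766] 5.1667
```

Request:
step_arm:
  steps:
    - [0.02, 0, 0.022, 0, 0, 0, 1]
    - [0.04, 0, 0.05, 0, 0, 0, 1]
    - [0.054, 0, 0.078, 0, 0, 0, 1]
    - [0.062, 0, 0.106, 0, 0, 0, 1]
    - [0.067, 0, 0.13, 0, 0, 0, 1]
    - [0.067, 0, 0.14, 0, 0, 0, 1]
    - [0.067, 0, 0.14, 0, 0, 0, 1]

```text
time_s: 5.75
position: [0.387, -0.2816, 0.0673]
tcp_rot: [[-0.995, -0.104, -0.001], [-0.104, 0.995, -0.0], [0.001, -0.0, -1.0]]
force: [-3.5, 0.2, 15.6]
opening: 0.006
grasp_force: 7.8
```

Run:
```python
from b import *
s=read_state();print(s["position"],bo(s["position"]),s["force"],s["time_s"])
```

```text
[ 0.38695564 -0.2816248   0.06726367] [-19.24662552  65.39097197] [-3.50745291  0.24909151 15.5994624 ] 5.75
```

The tip is at z=0.042 under 15.6 N, so the stop is fully down. Next I'll lift and turn for the grasp.

Request:
step_arm:
  steps:
    - [0, 0, -0.4, 0, 0, 0, 1]
    - [0, 0, -0.4, 0, 0, 0, 1]
    - [0, 0, -0.4, 0, 0, 0, 1]
    - [0, 0, -0.78, 0, 0, 1, 0.5]
    - [0, 0, -0.78, 0, 0, 1, 0]
    - [0, 0, -0.78, 0, 0, 1, -1]
    - [0, 0, -0.78, 0, 0, 1, -1]
    - [0, 0, -0.78, 0, 0, 1, -1]

```text
time_s: 6.42
position: [0.3883, -0.2823, 0.3028]
tcp_rot: [[-0.864, 0.503, 0.004], [0.503, 0.864, -0.005], [-0.006, -0.002, -1.0]]
force: [-0.5, -0.3, -0.1]
opening: 0.299
grasp_force: 0.0
```

Request:
step_arm:
  steps:
    - [0, 0, 0, 0, 0, 1, -1]
    - [0, 0, 0, 0, 0, 1, -1]
    - [0, 0, 0, 0, 0, 1, -1]
    - [0, 0, 0, 0, 0, 1, -1]
    - [0, 0, 0, 0, 0, 1, -1]
    - [0, 0, 0, 0, 0, 1, -1]
    - [0, 0, 0, 0, 0, 1, -1]

```text
time_s: 7.0
position: [0.3873, -0.2811, 0.2999]
tcp_rot: [[-0.256, 0.967, -0.0], [0.967, 0.256, 0.0], [0.0, -0.0, -1.0]]
force: [-0.3, -0.7, -0.5]
opening: 0.834
grasp_force: 0.0
```

Run:
```python
from b import *
s=read_state();R=np.array(s["tcp_rot"]);print(s["position"],np.degrees(np.arctan2(R[1,0],R[0,0])),s["force"],s["time_s"],s["opening"])
c=cap("top");pickle.dump(c,open("t1.pkl","wb"))
W=pickle.load(open("w2.pkl","rb"));T=pickle.load(open("top0.pkl","rb"))
im=W["im"][0:110,300:640];cv2.imwrite("pics/e.png",np.vstack([cv2.resize(im,(800,259)),cv2.resize(T["im"][190:300,260:460],(600,330))[:, :800] if 0 else cv2.copyMakeBorder(cv2.resize(T["im"][195:295,265:465],(640,320)),0,0,0,160,cv2.BORDER_CONSTANT)])[:,:,::-1])
```

```text
[ 0.38730491 -0.28113087  0.29989561] 104.83794028189288 [-0.30288418 -0.68362688 -0.46665214] 7.0 0.8337138061108461
```

View pics/e.png

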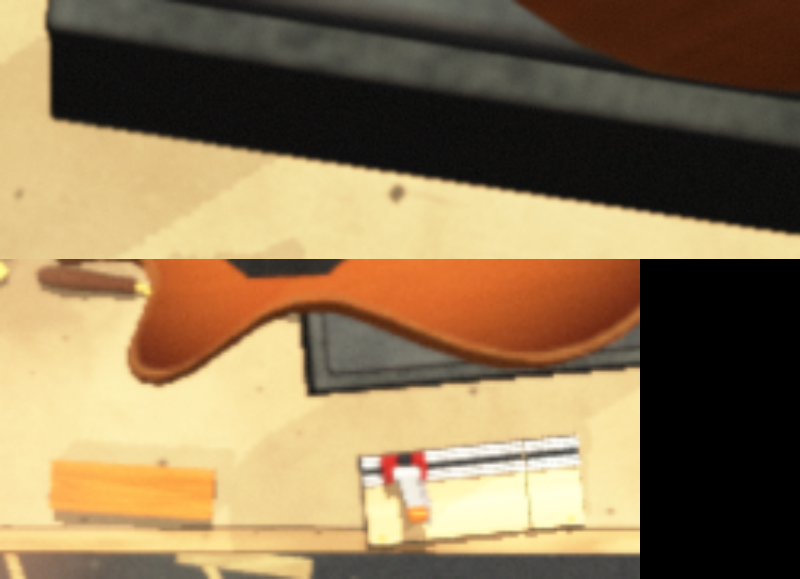

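In the crops, the support's near-left top corner is at top px (363,237). The guitar's lower edges are at top px (313,233) at the horn and (429,228) at the bout.

Run:
```python
from b import *
T=pickle.load(open("top0.pkl","rb"));W=pickle.load(open("w2.pkl","rb"))
print("sup top",plane(T,363.4,236.6,.15),plane(T,465,228.8,.15),"bottom",plane(W,300+52*.425,118*.425,0),plane(W,640,235*.425,0))
for z in(.16,.27): print("guitar",plane(T,313.4,233.4,z),plane(T,429,228,z))
# block height: w2 & scene left/near corners
S=pickle.load(open("scene0.pkl","rb"))
for p in([.4507,.0434,.026],[.4425,-.1084,.026],[.3961,-.102,.026],[.406,.0535,.026]): print(proj(S,np.array(p)).round(1),proj(T,np.array(p)).round(1))
b=S["im"][255:300,285:365];cv2.imwrite("pics/s.png",cv2.resize(b,(800,450),interpolation=cv2.INTER_CUBIC)[:,:,::-1])
```

```text
sup top [ 0.50417737 -0.18849077  0.15      ] [ 0.52554237 -0.46626566  0.15      ] bottom [ 5.10400876e-01 -1.90991927e-01  5.55111512e-17] [ 0.53957212 -0.52789614  0.        ]
guitar [ 0.51224927 -0.05294723  0.16      ] [ 0.52697996 -0.36548788  0.16      ]
guitar [ 0.50583804 -0.05496873  0.27      ] [ 0.51948926 -0.34460643  0.27      ]
[298.1 277.1] [281.4 257. ]
[342.7 260.5] [333.1 259.8]
[351.2 268.8] [330.9 275.7]
[304.5 286.3] [277.9 272.2]
```

View pics/s.png

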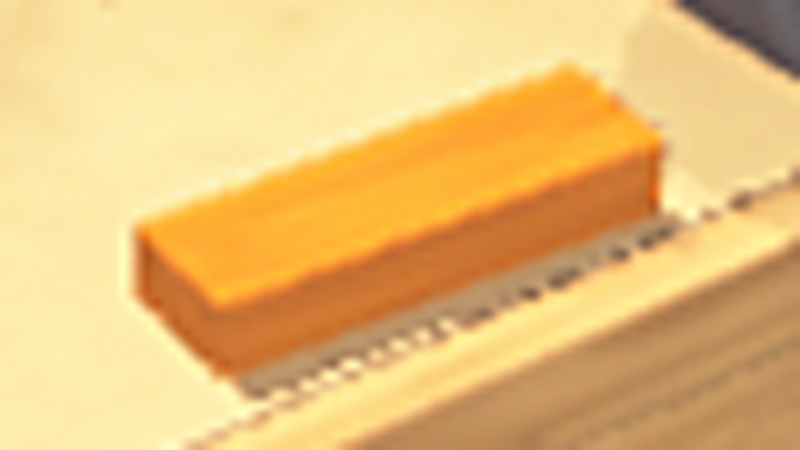

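The scene crop shows the block's top corners at (298.8,278), (342.5,261.5), (351,269.5) and (307,285.5), within about 3 px of the predictions.

Run:
```python
from b import *
W=pickle.load(open("w2.pkl","rb"));S=pickle.load(open("scene0.pkl","rb"))
P=[]
for a,b in(((71,50),(298.8,278)),((222,97),(342.5,261.5)),((212,140),(351,269.5)),((66,95),(307,285.5))):
    p,e=tri(ray(W,*a),ray(S,*b));print(p.round(4),np.round(e,4),plane(W,*a,.026).round(4));P.append(plane(W,*a,.026))
P=np.array(P);c=P.mean(0);d=P[0]-P[1]+P[3]-P[2];th=-np.degrees(np.arctan2(d[0],d[1]));print(c,th,np.linalg.norm(d)/2)
ey=d[:2]/np.linalg.norm(d[:2]);g=c[:2]+.025*ey
s=shift([(*g,.30)]);print(g,s["time_s"],s["opening"])
```

```text
[0.4487 0.0436 0.0248] [0.001 0.001] [0.4494 0.0437 0.026 ]
[ 0.4404 -0.1053  0.0252] [0.0007 0.0007] [ 0.4409 -0.1051  0.026 ]
[ 0.3972 -0.1018  0.0232] [0.0004 0.0004] [ 0.3977 -0.1022  0.026 ]
[0.4066 0.0454 0.0251] [0.0005 0.0005] [0.4069 0.0453 0.026 ]
[ 0.42372471 -0.02955559  0.026     ] -3.42144529286152 0.14836814996732844
[0.858, 0.36, 0.0]
[ 0.42521671 -0.00460015] 7.05 0.8776811675987425
```

Request:
step_arm:
  steps:
    - [0.9, 0.371, 0, 0, 0, 0.406, -1]
    - [0.9, 0.371, 0, 0, 0, 0.406, -1]
    - [0.9, 0.371, 0, 0, 0, 0.406, -1]
    - [0.9, 0.371, 0, 0, 0, 0.406, -1]
    - [0.9, 0.371, 0, 0, 0, 0.406, -1]
    - [0.9, 0.371, 0, 0, 0, 0.406, -1]
    - [0.9, 0.371, 0, 0, 0, 0.406, -1]
    - [0.9, 0.371, 0, 0, 0, 0.406, -1]

```text
time_s: 7.72
position: [0.4236, 0.0139, 0.3001]
tcp_rot: [[0.048, 0.999, -0.001], [0.999, -0.048, 0.003], [0.003, -0.001, -1.0]]
force: [0.5, -0.4, -0.2]
opening: 0.998
grasp_force: 0.0
```

Request:
step_arm:
  steps:
    - [0, 0, 0, 0, 0, 0, -1]
    - [0, 0, 0, 0, 0, 0, -1]
    - [0, 0, 0, 0, 0, 0, -1]

```text
time_s: 7.97
position: [0.4247, 0.0071, 0.3001]
tcp_rot: [[0.056, 0.998, 0.0], [0.998, -0.056, -0.001], [-0.001, 0.0, -1.0]]
force: [-0.8, -0.9, -0.5]
opening: 1.003
grasp_force: 0.0
```

Run:
```python
from b import *
s=shift([(.4258,.0083,.10),(.4258,.0083,.036)]);R=np.array(s["tcp_rot"]);print(s["position"],np.degrees(np.arctan2(R[1,0],R[0,0])),s["time_s"],s["opening"],s["joint_positions"])
```

```text
[0.005, 0.003, 0.667]
[0.005, 0.003, 0.88]
[0.42469371 0.00711053 0.30014762] 86.79175252945697 7.9667 1.0028250172179891 [-1.41641070e+01  1.03745842e+01  1.05193457e+02 -4.14649939e-02
  6.44206655e+01 -1.09379616e+01]
```

Request:
step_arm:
  steps:
    - [0.004, 0.003, 0.13, 0, 0, 0.005, -1]
    - [0.004, 0.003, 0.26, 0, 0, 0.005, -1]
    - [0.004, 0.003, 0.39, 0, 0, 0.005, -1]
    - [0.004, 0.003, 0.5, 0, 0, 0.005, -1]
    - [0.004, 0.003, 0.6, 0, 0, 0.005, -1]
    - [0.004, 0.003, 0.68, 0, 0, 0.005, -1]
    - [0.004, 0.003, 0.74, 0, 0, 0.005, -1]

```text
time_s: 8.55
position: [0.425, 0.0074, 0.0761]
tcp_rot: [[0.063, 0.998, -0.002], [0.998, -0.063, 0.0], [0.0, -0.002, -1.0]]
force: [-0.8, -0.7, 0.3]
opening: 0.999
grasp_force: 0.0
```

Request:
step_arm:
  steps:
    - [0, 0, 0.05, 0, 0, 0, -1]
    - [0, 0, 0.1, 0, 0, 0, -1]
    - [0, 0, 0.14, 0, 0, 0, -1]
    - [0, 0, 0.14, 0, 0, 0, -1]
    - [0, 0, 0.14, 0, 0, 0, 1]
    - [0, 0, 0.14, 0, 0, 0, 1]
    - [0, 0, 0.14, 0, 0, 0, 1]
    - [0, 0, 0.14, 0, 0, 0, 1]

```text
time_s: 9.22
position: [0.426, 0.009, 0.037]
tcp_rot: [[0.06, 0.998, 0.002], [0.998, -0.06, -0.0], [-0.0, 0.002, -1.0]]
force: [0.2, -0.3, 0.8]
opening: 0.778
grasp_force: 0.0
```

Request:
step_arm:
  steps:
    - [0, 0, 0, 0, 0, 0, 1]
    - [0, 0, 0, 0, 0, 0, 1]
    - [0, 0, 0, 0, 0, 0, 1]
    - [0, 0, 0, 0, 0, 0, 1]
    - [0, 0, 0, 0, 0, 0, 1]
    - [0, 0, 0, 0, 0, 0, 1]
    - [0, 0, 0, 0, 0, 0, 1]

```text
time_s: 9.8
position: [0.4258, 0.0095, 0.0365]
tcp_rot: [[0.059, 0.998, 0.001], [0.998, -0.059, -0.0], [-0.0, 0.001, -1.0]]
force: [0.5, 0.6, 4.8]
opening: 0.514
grasp_force: 30.0
```

Request:
step_arm:
  steps:
    - [0, 0, -0.04, 0, 0, 0, 1]
    - [0, 0, -0.12, 0, 0, 0, 1]
    - [0, 0, -0.25, 0, 0, 0, 1]
    - [0, 0, -0.39, 0, 0, 0, 1]
    - [0, 0, -0.53, 0, 0, 0, 1]
    - [0, 0, -0.67, 0, 0, 0, 1]
    - [0, 0, -0.8, 0, 0, 0, 1]
    - [0, 0, -0.88, 0, 0, 0, 1]

```text
time_s: 10.47
position: [0.426, 0.0095, 0.3039]
tcp_rot: [[0.059, 0.998, 0.005], [0.998, -0.059, -0.001], [-0.001, 0.005, -1.0]]
force: [1.5, -0.8, -1.7]
opening: 0.511
grasp_force: 30.0
```

Request:
step_arm:
  steps:
    - [-0.08, 0.0, 0, 0, 0, -0.03, 1]
    - [-0.2, 0.0, 0, 0, 0, -0.08, 1]
    - [-0.33, 0.0, 0, 0, 0, -0.13, 1]
    - [-0.46, 0.01, 0, 0, 0, -0.18, 1]
    - [-0.58, 0.01, 0, 0, 0, -0.206, 1]
    - [-0.7, 0.01, 0, 0, 0, -0.206, 1]
    - [-0.8, 0.01, 0, 0, 0, -0.206, 1]
    - [-0.86, 0.01, 0, 0, 0, -0.206, 1]

```text
time_s: 11.13
position: [0.4125, -0.2513, 0.2994]
tcp_rot: [[-0.1, 0.995, -0.001], [0.995, 0.1, -0.0], [-0.0, -0.001, -1.0]]
force: [0.2, -0.6, -1.5]
opening: 0.511
grasp_force: 30.0
```

Request:
step_arm:
  steps:
    - [0, 0, 0, 0, 0, 0, 1]
    - [0, 0, 0, 0, 0, 0, 1]
    - [0, 0, 0, 0, 0, 0, 1]

```text
time_s: 11.38
position: [0.4124, -0.2469, 0.2994]
tcp_rot: [[-0.102, 0.995, -0.002], [0.995, 0.102, 0.003], [0.003, -0.002, -1.0]]
force: [0.1, 0.1, -1.4]
opening: 0.516
grasp_force: 30.0
```

Run:
```python
from b import *
s=shift([(*w(-4,1.7),.300),(*w(-4,1.7),.10)]);R=np.array(s["tcp_rot"]);print(s["position"],np.degrees(np.arctan2(R[1,0],R[0,0])),s["time_s"],s["opening"],s["grasp_force"])
c=cap("wrist");save(c,"w3");pickle.dump(c,open("w3.pkl","wb"))
```

```text
[-0.319, -0.046, -0.003]
[-0.321, -0.044, 0.664]
[ 0.41244143 -0.24686985  0.29937624] 95.87018481916984 11.3833 0.516353639224106 29.990021288394928
```

View pics/w3.png

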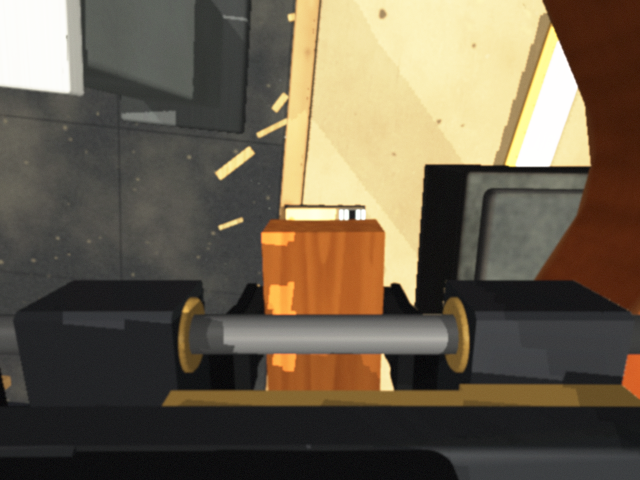

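The block is held straight in the jaws (columns 263–384, left end at row ~222), and the board is visible beneath. Next I'll move over the board and descend.

Request:
step_arm:
  steps:
    - [-0.08, -0.01, 0, 0, 0, 0, 1]
    - [-0.18, -0.03, 0, 0, 0, 0, 1]
    - [-0.27, -0.046, 0, 0, 0, 0, 1]
    - [-0.32, -0.046, 0.05, 0, 0, 0, 1]
    - [-0.32, -0.046, 0.15, 0, 0, 0, 1]
    - [-0.32, -0.045, 0.28, 0, 0, 0, 1]
    - [-0.32, -0.045, 0.4, 0, 0, 0, 1]
    - [-0.32, -0.045, 0.5, 0, 0, 0, 1]

```text
time_s: 12.1
position: [0.4094, -0.3428, 0.1483]
tcp_rot: [[-0.104, 0.995, -0.001], [0.995, 0.104, 0.002], [0.002, -0.001, -1.0]]
force: [-0.6, -0.7, -1.5]
opening: 0.512
grasp_force: 30.0
```

Request:
step_arm:
  steps:
    - [0, 0, 0.1, 0, 0, 0, 1]
    - [0, 0, 0.17, 0, 0, 0, 1]
    - [0, 0, 0.22, 0, 0, 0, 1]
    - [0, 0, 0.25, 0, 0, 0, 1]
    - [0, 0, 0.25, 0, 0, 0, 1]
    - [0, 0, 0.25, 0, 0, 0, 1]

```text
time_s: 12.6
position: [0.41, -0.3445, 0.0754]
tcp_rot: [[-0.104, 0.995, -0.0], [0.995, 0.104, 0.0], [0.0, -0.0, -1.0]]
force: [-0.6, -0.9, -1.2]
opening: 0.513
grasp_force: 30.0
```

Run:
```python
from b import *
s=shift([(*w(-4,1.7),.051)]);R=np.array(s["tcp_rot"]);print(s["position"],bo(s["position"]),np.degrees(np.arctan2(R[1,0],R[0,0])),s["time_s"],s["opening"],s["force"],s["joint_positions"])
c=cap("wrist");save(c,"w4");pickle.dump(c,open("w4.pkl","wb"))
```

```text
[0.004, -0.004, 0.081]
[ 0.41003998 -0.34448703  0.07540541] [-2.72367998  0.4946018 ] 95.94772554823709 12.6 0.5132849264444229 [-0.55401751 -0.87282271 -1.20298599] [-5.19986000e+01  3.87406617e+01  1.02533576e+02  5.13143621e-03
  3.87441880e+01 -5.79503294e+01]
```

View pics/w4.png

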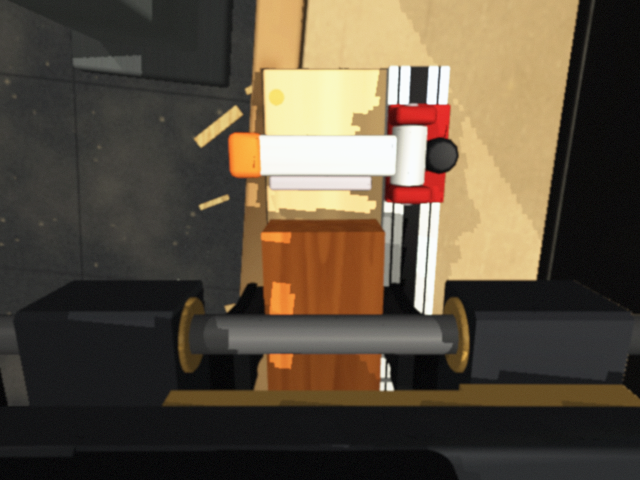

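The view shows the stop arm down across (230–395,155), its pad face at rows 177–190 and the block's end at rows 220–234. The fence edge is at column ~387, just clear of the block.

Run:
```python
from b import *
c=pickle.load(open("w4.pkl","rb"))
for n,u,v,z in(("pad top",320,177,.042),("pad bot",320,190,.017),("fence edge",387,100,.022),("fence edge2",386,205,.022),("blk end top",325,234,.065),("blk end bot",325,220,.039),("blk far",384,234,.065),("blk near",263,234,.065)): print(n,bo(plane(c,u,v,z)).round(1))
print("fence",bo(plane(c,387,72,.022)))
```

```text
pad top [-4.3 54.7]
pad bot [-4.5 46.6]
fence edge [24.6 86. ]
fence edge2 [25.9 40.3]
blk end top [-2.3 36.1]
blk end bot [-2.2 36.5]
blk far [19.1 36.1]
blk near [-24.8  36.1]
fence [24.15897104 97.28738942]
```

Request:
step_arm:
  steps:
    - [0.002, 0, 0.03, 0, 0, 0, 1]
    - [0.002, 0, 0.05, 0, 0, 0, 1]
    - [0.002, 0, 0.065, 0, 0, 0, 1]
    - [0.002, 0, 0.072, 0, 0, 0, 1]
    - [0.002, 0, 0.072, 0, 0, 0, 1]

```text
time_s: 13.07
position: [0.4093, -0.3443, 0.0531]
tcp_rot: [[-0.102, 0.995, -0.001], [0.995, 0.102, 0.001], [0.001, -0.001, -1.0]]
force: [-0.6, 0.2, -1.3]
opening: 0.511
grasp_force: 30.0
```

Request:
step_arm:
  steps:
    - [0, 0, 0.004, 0, 0, 0, 1]
    - [0, 0, 0.008, 0, 0, 0, 1]
    - [0, 0, 0.01, 0, 0, 0, 1]
    - [0, 0, 0.01, 0, 0, 0, 1]
    - [0, 0, 0.01, 0, 0, 0, 1]

```text
time_s: 13.48
position: [0.4096, -0.3447, 0.0507]
tcp_rot: [[-0.102, 0.995, 0.0], [0.995, 0.102, -0.0], [-0.0, 0.0, -1.0]]
force: [-0.4, 0.1, -1.8]
opening: 0.516
grasp_force: 30.0
```

Request:
step_arm:
  steps:
    - [0, 0, 0.003, 0, 0, 0, 1]
    - [0, 0, 0.005, 0, 0, 0, 1]
    - [0, 0, 0.005, 0, 0, 0, 1]
    - [0, 0, 0.005, 0, 0, 0, 1]

```text
time_s: 13.82
position: [0.4096, -0.3447, 0.0505]
tcp_rot: [[-0.102, 0.995, 0.001], [0.995, 0.102, -0.001], [-0.001, 0.0, -1.0]]
force: [-2.8, 1.0, 7.7]
opening: 0.512
grasp_force: 30.0
```

Request:
step_arm:
  steps:
    - [0, 0.004, -0.001, 0, 0, 0, 1]
    - [0, 0.008, -0.001, 0, 0, 0, 1]
    - [0, 0.012, -0.001, 0, 0, 0, 1]
    - [0, 0.016, -0.001, 0, 0, 0, 1]
    - [0, 0.018, -0.001, 0, 0, 0, 1]
    - [0, 0.018, -0.001, 0, 0, 0, 1]

```text
time_s: 14.32
position: [0.4145, -0.3444, 0.0505]
tcp_rot: [[-0.103, 0.995, -0.0], [0.995, 0.103, -0.001], [-0.001, -0.001, -1.0]]
force: [-3.4, -1.3, 7.9]
opening: 0.517
grasp_force: 30.0
```

```bash
python3 -c "
from b import *
s=read_state();print(bo(s['position']),s['force'],s['moment'])"
```

```text
[1.71585008 0.17284993] [-3.35628468 -1.25743985  7.88532356] [-0.02596687  0.40295138 -0.10995989]
```

Request:
step_arm:
  steps:
    - [0.007, 0, 0, 0, 0, 0, 1]
    - [0.014, 0, 0, 0, 0, 0, 1]
    - [0.021, 0, 0, 0, 0, 0, 1]
    - [0.028, 0, 0, 0, 0, 0, 1]
    - [0.034, 0, 0, 0, 0, 0, 1]
    - [0.038, 0, 0, 0, 0, 0, 1]
    - [0.038, 0, 0, 0, 0, 0, 1]

```text
time_s: 14.9
position: [0.4141, -0.3351, 0.0505]
tcp_rot: [[-0.101, 0.995, 0.002], [0.995, 0.101, -0.004], [-0.005, 0.002, -1.0]]
force: [-3.8, -5.1, 4.7]
opening: 0.518
grasp_force: 30.0
```

Request:
step_arm:
  steps:
    - [0, 0.003, 0, 0, 0, 0, 1]
    - [0, 0.006, 0, 0, 0, 0, 1]
    - [0, 0.006, 0, 0, 0, 0, 1]
    - [0, 0.006, 0, 0, 0, 0, 1]

```text
time_s: 15.23
position: [0.4143, -0.335, 0.0505]
tcp_rot: [[-0.102, 0.995, -0.001], [0.995, 0.102, -0.004], [-0.003, -0.001, -1.0]]
force: [-9.0, -7.1, 6.5]
opening: 0.515
grasp_force: 30.0
```

```bash
python3 -c "
from b import *
s=read_state();print(bo(s['position']),s['force'],s['moment'])"
```

```text
[2.47328314 9.53560671] [-8.99933994 -7.12775575  6.51135947] [-1.13988845  1.58429608 -0.58125669]
```

Run:
```python
from b import *
c=cap("wrist");pickle.dump(c,open("w5.pkl","wb"));im=c["im"]
for u in(290,345): print([(v,*im[v,u].tolist()) for v in range(176,246,3)])
print("row215",[(u,*im[236,u].tolist()) for u in range(376,394,2)])
s=read_state();print(s["force"],bo(s["position"]),s["time_s"])
```

```text
[(176, 250, 252, 248), (179, 250, 252, 249), (182, 250, 252, 249), (185, 250, 252, 248), (188, 250, 252, 248), (191, 250, 251, 247), (194, 249, 249, 244), (197, 250, 249, 245), (200, 250, 249, 244), (203, 247, 246, 240), (206, 186, 182, 172), (209, 234, 226, 222), (212, 238, 230, 229), (215, 233, 226, 222), (218, 235, 228, 223), (221, 217, 206, 199), (224, 84, 54, 37), (227, 81, 42, 16), (230, 105, 55, 22), (233, 230, 127, 51), (236, 237, 137, 54), (239, 237, 138, 55), (242, 187, 99, 39), (245, 143, 73, 27)]
[(176, 250, 252, 251), (179, 250, 252, 251), (182, 250, 252, 251), (185, 250, 252, 251), (188, 250, 252, 249), (191, 250, 252, 249), (194, 250, 251, 247), (197, 250, 251, 247), (200, 250, 251, 248), (203, 249, 249, 244), (206, 185, 183, 172), (209, 234, 226, 223), (212, 242, 235, 233), (215, 239, 232, 229), (218, 237, 230, 227), (221, 222, 210, 204), (224, 84, 55, 41), (227, 77, 38, 13), (230, 88, 46, 19), (233, 142, 75, 29), (236, 148, 78, 32), (239, 146, 77, 31), (242, 146, 76, 32), (245, 143, 75, 28)]
row215 [(376, 155, 84, 34), (378, 157, 85, 34), (380, 157, 85, 35), (382, 156, 85, 33), (384, 151, 93, 54), (386, 137, 126, 112), (388, 96, 60, 56), (390, 97, 18, 16), (392, 100, 19, 16)]
[-10.39264562  -6.88935225   7.64221804] [2.48388391 9.50050729] 15.2833
```

Run:
```python
from b import *
a=pickle.load(open("w4.pkl","rb"));c=pickle.load(open("w5.pkl","rb"))
print(bo(plane(a,320,190.5,.042)),bo(plane(c,320,222.5,.042)),"blk top",bo(plane(c,320,232,.0402)), "blk w4",bo(plane(a,320,234,.065)))
```

```text
[-4.26629296 49.2423445 ] [ 1.19230892 49.75747678] blk top [ 1.16379112 45.9085309 ] blk w4 [-4.08909671 36.11878214]
```

Request:
step_arm:
  steps:
    - [0.004, 0, 0, 0, 0, 0, 1]
    - [0.008, 0, 0, 0, 0, 0, 1]
    - [0.012, 0, 0, 0, 0, 0, 1]
    - [0.012, 0, 0, 0, 0, 0, 1]
    - [0.012, 0, 0, 0, 0, 0, 1]

```text
time_s: 15.7
position: [0.414, -0.3322, 0.0505]
tcp_rot: [[-0.102, 0.995, -0.001], [0.995, 0.102, -0.005], [-0.005, -0.001, -1.0]]
force: [-9.7, -9.1, 6.5]
opening: 0.51
grasp_force: 30.0
```

Request:
step_arm:
  steps:
    - [0.003, 0, 0, 0, 0, 0, 1]
    - [0.006, 0, 0, 0, 0, 0, 1]
    - [0.006, 0, 0, 0, 0, 0, 1]
    - [0.006, 0, 0, 0, 0, 0, 1]

```text
time_s: 16.03
position: [0.414, -0.3315, 0.0505]
tcp_rot: [[-0.103, 0.995, -0.0], [0.995, 0.103, -0.007], [-0.007, -0.001, -1.0]]
force: [-12.8, -11.5, 5.0]
opening: 0.515
grasp_force: 30.0
```

```bash
cat > q.py <<'E'
from b import *
s=read_state();F=s["force"];c=cap("wrist");pickle.dump(c,open("w6.pkl","wb"));im=c["im"].astype(int)
print(bo(s["position"]),"F fence,stop,z",F[:2]@ex,F[:2]@ey,F[2],s["moment"],s["opening"],s["time_s"])
for u in(280,320,355): print([(v,im[v,u].sum()) for v in range(204,240,2)])
E
python3 q.py
```

```text
[ 2.50104248 13.05030912] F fence,stop,z -13.944016800360725 -10.16220085140743 5.013435016708548 [-1.92138257  2.04385964 -0.4155    ] 0.5149480434538596 16.0333
[(204, np.int64(740)), (206, np.int64(740)), (208, np.int64(742)), (210, np.int64(742)), (212, np.int64(738)), (214, np.int64(693)), (216, np.int64(492)), (218, np.int64(643)), (220, np.int64(699)), (222, np.int64(691)), (224, np.int64(683)), (226, np.int64(678)), (228, np.int64(682)), (230, np.int64(646)), (232, np.int64(476)), (234, np.int64(464)), (236, np.int64(462)), (238, np.int64(459))]
[(204, np.int64(744)), (206, np.int64(746)), (208, np.int64(746)), (210, np.int64(746)), (212, np.int64(744)), (214, np.int64(706)), (216, np.int64(487)), (218, np.int64(636)), (220, np.int64(709)), (222, np.int64(703)), (224, np.int64(692)), (226, np.int64(686)), (228, np.int64(567)), (230, np.int64(375)), (232, np.int64(266)), (234, np.int64(261)), (236, np.int64(266)), (238, np.int64(263))]
[(204, np.int64(748)), (206, np.int64(748)), (208, np.int64(748)), (210, np.int64(749)), (212, np.int64(748)), (214, np.int64(712)), (216, np.int64(491)), (218, np.int64(625)), (220, np.int64(714)), (222, np.int64(710)), (224, np.int64(699)), (226, np.int64(667)), (228, np.int64(428)), (230, np.int64(378)), (232, np.int64(281)), (234, np.int64(250)), (236, np.int64(243)), (238, np.int64(241))]
```

Request:
step_arm:
  steps:
    - [0.003, 0, 0, 0, 0.006, 0, 1]
    - [0.006, 0, 0, 0, 0.012, 0, 1]
    - [0.007, 0, 0, 0, 0.012, 0, 1]
    - [0.007, 0, 0, 0, 0.012, 0, 1]
    - [0.007, 0, 0, 0, 0.012, 0, 1]

```text
time_s: 16.5
position: [0.414, -0.3315, 0.0505]
tcp_rot: [[-0.104, 0.995, -0.0], [0.995, 0.104, -0.001], [-0.001, -0.0, -1.0]]
force: [-14.2, -15.7, 3.6]
opening: 0.51
grasp_force: 30.0
```

```bash
python3 q.py; python3 -c "
from b import *
print(read_state()['tcp_rot'].round(4))"
```

```text
[ 2.50375405 13.03185689] F fence,stop,z -15.75608763075044 -14.202367120030361 3.592292683541532 [-2.78483444  2.39843863 -0.44959943] 0.5099300477211822 16.5
[(204, np.int64(740)), (206, np.int64(742)), (208, np.int64(743)), (210, np.int64(742)), (212, np.int64(737)), (214, np.int64(691)), (216, np.int64(483)), (218, np.int64(643)), (220, np.int64(698)), (222, np.int64(692)), (224, np.int64(682)), (226, np.int64(679)), (228, np.int64(681)), (230, np.int64(647)), (232, np.int64(486)), (234, np.int64(460)), (236, np.int64(460)), (238, np.int64(462))]
[(204, np.int64(745)), (206, np.int64(745)), (208, np.int64(746)), (210, np.int64(746)), (212, np.int64(745)), (214, np.int64(708)), (216, np.int64(488)), (218, np.int64(629)), (220, np.int64(707)), (222, np.int64(704)), (224, np.int64(691)), (226, np.int64(687)), (228, np.int64(572)), (230, np.int64(385)), (232, np.int64(277)), (234, np.int64(260)), (236, np.int64(266)), (238, np.int64(271))]
[(204, np.int64(746)), (206, np.int64(748)), (208, np.int64(749)), (210, np.int64(749)), (212, np.int64(748)), (214, np.int64(718)), (216, np.int64(512)), (218, np.int64(626)), (220, np.int64(709)), (222, np.int64(710)), (224, np.int64(702)), (226, np.int64(669)), (228, np.int64(433)), (230, np.int64(381)), (232, np.int64(283)), (234, np.int64(245)), (236, np.int64(243)), (238, np.int64(249))]
[[-1.039e-01  9.946e-01 -1.000e-04]
 [ 9.946e-01  1.039e-01 -1.200e-03]
 [-1.200e-03 -3.000e-04 -1.000e+00]]
```

Request:
step_arm:
  steps:
    - [0.002, 0, 0, 0, 0.003, 0, 1]
    - [0.004, 0, 0.001, 0, 0.003, 0, 1]
    - [0.004, 0, 0.001, 0, 0.003, 0, 1]
    - [0.004, 0, 0.001, 0, 0.003, 0, 1]
    - [0.004, 0, 0.001, 0, 0.003, 0, 1]
    - [0.004, 0, 0.001, 0, 0.003, 0, 1]
    - [0.004, 0, 0.001, 0, 0.003, 0, 1]
    - [0.004, 0, 0.001, 0, 0.003, 0, 1]

```text
time_s: 17.22
position: [0.414, -0.3314, 0.0505]
tcp_rot: [[-0.105, 0.995, 0.0], [0.995, 0.105, -0.001], [-0.001, 0.0, -1.0]]
force: [-15.4, -18.6, 2.7]
opening: 0.513
grasp_force: 30.0
```

Run:
```python
from b import *
s=read_state();F=s["force"];print(bo(s["position"]),s["position"][2],F[:2]@ex,F[:2]@ey,F[2],s["opening"],s["grasp_force"])
c=cap("wrist");hsv=cv2.cvtColor(c["im"],cv2.COLOR_RGB2HSV)
m=cv2.inRange(hsv,(5,150,150),(20,255,255))[150:240,200:262]
ys,xs=np.nonzero(m);u,v=xs.mean()+200,ys.mean()+150;print("tab",u,v,bo(plane(c,u,v,.042)),"expect -34,63")
```

```text
[ 2.51895912 13.09817914] 0.05053650622681415 -17.2137484908282 -16.91330141964135 2.689598010392837 0.512827275812287 30.025050938129425
tab 218.07424328954883 192.9554540262707 [-34.45926362  63.73106342] expect -34,63
```

```bash
python3 -c "
from rig import *
print(hand_in())"
```

```text
the job is handed in; nothing more can be done
None
```

I swung the flip stop fully down and laid the maple block flat in the corner, and the job is handed in with the gripper still holding it and pushing about 17 N against both the fence and the stop pad (no verdict came back); I gripped it about 39 mm left of its middle so the gripper would clear the guitar.

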